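Unload the lens dock for cleaning

TASK

Switch the lens dock off at its toggle before releasing anything. Then pull down each occupied socket's sprung collar by its thumb tab, draw the released lens module out and stand it upright on the steel tray, and stand the two jars upright on the tray as well, everything with its whole base on the tray. Do not drop or tip over a module, and leave the paper roll and spray bottle where they are.

Things in the scene. Friction and masses are not known exactly. Their poses are not given: they have to be found in the camera images.
- dock: white charging dock, fixed, 140 x 300 x 40 mm high; origin at the centre of its underside, z up. Three quick-release sockets stand in a row along its y axis at y = -100, 0 and +100 mm (sockets 1, 2, 3): steel tubes 54 mm outside, 46 mm inside, rim 86 mm above the table. Which sockets hold a module varies.
- tray: flat steel tray plate, fixed, 240 (its x) x 300 (its y) x 6 mm thick, no raised rim; origin at the centre of its underside.
- switch (a joint): toggle lever of the power box: 0 = on (leaning about 0.5 rad to the box's -x side, towards the robot), 1.0 rad = off (leaning as far to the +x side). It stays where it is left and is light to push (under 5 N). Each reading is the angle in rad.
- switch_tip (a point): the free end of the black toggle lever, 60 mm from its pivot; swings in the box's x-z plane.
- power_box: white power box under the toggle lever, fixed, 90 x 70 x 30 mm high; origin at the centre of its underside; its x axis is the direction in which the lever is pushed to switch off.
- jar_tall: white jar of lens cleaner with a grey lid, 64 mm diameter, 66 mm high, 0.25 kg, standing loose; origin at the centre of its underside, z up.
- jar_low: white jar of lens wipes with a steel lid, 64 mm diameter, 52 mm high, 0.25 kg, standing loose; origin at the centre of its underside, z up.
- paper_roll: bystander: upright paper roll, 110 mm diameter, 200 mm high; origin under its centre.
- spray: bystander: white spray bottle with green neck, 65 x 100 x 200 mm high; origin under its centre.
- module_a: lens module, 100 mm high, 0.2 kg, may be absent; its top 12 mm is a plain round aluminium rim, 44 mm across. Origin at the centre of its flat underside, z up. From below: steel shank 42 mm diameter to 46 mm, grey flange 50 mm diameter at 46-52 mm, grip barrel 40 mm diameter at 52-88 mm, top. Origin 43 mm above the table when locked in a socket, 59 mm when released.
- module_b: lens module, 100 mm high, 0.2 kg, may be absent; its top 12 mm is a square white block 34 mm across. Origin at the centre of its flat underside, z up. From below: steel shank 42 mm diameter to 46 mm, grey flange 50 mm diameter at 46-52 mm, grip barrel 40 mm diameter at 52-88 mm, top. Origin 43 mm above the table when locked in a socket, 59 mm when released.
- module_c: lens module, 100 mm high, 0.2 kg, may be absent; its top 12 mm is a grey cone narrowing to 24 mm. Origin at the centre of its flat underside, z up. From below: steel shank 42 mm diameter to 46 mm, grey flange 50 mm diameter at 46-52 mm, grip barrel 40 mm diameter at 52-88 mm, top. Origin 43 mm above the table when locked in a socket, 59 mm when released.
- socket1 (a point): centre of the rim of socket 1, 86 mm above the table.
- collar1 (a joint): aluminium collar sliding on socket 1: 0 = up, 0.012 m = fully down; sprung upward with 3.6 to 9.6 N. From 0.008 m down the latch is clear and a spring inside lifts the module 17 mm within about 0.5 s; it then stays up, free to be drawn straight up (44 mm deep socket), also after the collar is let go and springs back.
- tab1 (a point): top face of the thumb tab of collar 1, where to press down: the tab is 26 mm wide and reaches from 33 to 76 mm out from the socket's axis towards the dock's -x side, this point 64 mm out and 85 mm above the table when the collar is up. Moves down with the collar.
- socket2 (a point): centre of the rim of socket 2, 86 mm above the table.
- collar2 (a joint): aluminium collar sliding on socket 2: 0 = up, 0.012 m = fully down; sprung upward with 3.6 to 9.6 N. From 0.008 m down the latch is clear and a spring inside lifts the module 17 mm within about 0.5 s; it then stays up, free to be drawn straight up (44 mm deep socket), also after the collar is let go and springs back.
- tab2 (a point): top face of the thumb tab of collar 2, where to press down: the tab is 26 mm wide and reaches from 33 to 76 mm out from the socket's axis towards the dock's -x side, this point 64 mm out and 85 mm above the table when the collar is up. Moves down with the collar.
- socket3 (a point): centre of the rim of socket 3, 86 mm above the table.
- collar3 (a joint): aluminium collar sliding on socket 3: 0 = up, 0.012 m = fully down; sprung upward with 3.6 to 9.6 N. From 0.008 m down the latch is clear and a spring inside lifts the module 17 mm within about 0.5 s; it then stays up, free to be drawn straight up (44 mm deep socket), also after the collar is let go and springs back.
- tab3 (a point): top face of the thumb tab of collar 3, where to press down: the tab is 26 mm wide and reaches from 33 to 76 mm out from the socket's axis towards the dock's -x side, this point 64 mm out and 85 mm above the table when the collar is up. Moves down with the collar.
There are look-alikes about, which are no part of the job. What is shaped like the jar_tall but orange or red is not meant. Leave any orange look-alike of the jar_low alone.

How it is judged:
On the way:
1. the toggle is off (beyond 0.85 rad) while every module is still locked in its socket (value of joint switch above 0.85 rad and z of module_a in the frame of dock between 0.036 and 0.048 m and z of module_b in the frame of dock between 0.036 and 0.048 m and z of module_c in the frame of dock between 0.036 and 0.048 m), for 0.2 s.
At the end, for the whole second after the job is handed in: The toggle is off (beyond 0.85 rad); every module present and both jars stand on the tray, bases wholly on it (2 mm grace at the edges), upright within 0.1 rad and at rest (value of joint switch above 0.85 rad and x of module_a in the frame of tray between -0.101 and 0.101 m and y of module_a in the frame of tray between -0.131 and 0.131 m and z of module_a in the frame of tray between 0.002 and 0.011 m and angle between each of module_a, module_b, module_c, jar_tall, jar_low's own z axis and vertical below 0.1 rad and linear speed of each of module_a, module_b, module_c, jar_tall, jar_low below 0.03 m/s and x of module_b in the frame of tray between -0.101 and 0.101 m and y of module_b in the frame of tray between -0.131 and 0.131 m and z of module_b in the frame of tray between 0.002 and 0.011 m and x of module_c in the frame of tray between -0.101 and 0.101 m and y of module_c in the frame of tray between -0.131 and 0.131 m and z of module_c in the frame of tray between 0.002 and 0.011 m and x of jar_tall in the frame of tray between -0.09 and 0.09 m and y of jar_tall in the frame of tray between -0.12 and 0.12 m and z of jar_tall in the frame of tray between 0.002 and 0.011 m and x of jar_low in the frame of tray between -0.09 and 0.09 m and y of jar_low in the frame of tray between -0.12 and 0.12 m and z of jar_low in the frame of tray between 0.002 and 0.011 m); the robot touches nothing.
It fails at once if a lens module is tipped over (more than 0.6 rad) (angle between any of module_a, module_b, module_c's own z axis and vertical above 0.6 rad).
It fails at once if a lens module is dropped (faster than 0.6 m/s outside the fingers) ((linear speed of module_a above 0.6 m/s and contact force between module_a and the fingers below 0.3 N) or (linear speed of module_b above 0.6 m/s and contact force between module_b and the fingers below 0.3 N) or (linear speed of module_c above 0.6 m/s and contact force between module_c and the fingers below 0.3 N)).
It fails at once if a bystander is moved more than 40 mm (distance of any of paper_roll, spray from where it was at the start of the episode above 0.04 m).
Of module_a, module_b, module_c only 2 to 3 are there at a start; the rules pass over those that are not, and their reading is None.
At some moment in a run one of jar_tall, jar_low may be knocked a few centimetres aside while the robot is not near it.
It also fails if it takes over 210 s, if anything falls off the work surface, if the arm or the gripper's body presses on something with over 40 N, if the wrist force passes 120 N, or if a joint passes its speed limit or range.

ROBOT

A 6-joint arm with a two-finger parallel gripper is mounted at the origin on the work surface. World frame = base frame: x ahead of the robot, y to its left, z up, the work surface at z = 0. Lengths are in m, angles in rad, forces in N, time in s.
With the tool pointing down it reaches from about 0.3 to 0.775 m from the base axis. Payload 14.6 kg.
Tool frame: the origin (TCP) lies at the very end of the fingers, on their centre line; the grasp point (between the pads) lies 19 mm behind it; z points along the fingers, y is the line along which they close (so a half turn about z gives the same grasp; the last joint's range is limited). The gripper opens to 94 mm and grips with 3 to 60 N. Pads are 16 mm wide; open, the fingers measure 119 mm over their backs; the gripper's body (75 mm by 177 mm) begins 78 mm behind the grasp point.
Start: joints at [-1.174, 0.3, 1.521, -0, 1.321, -0.067], TCP at [0.246, -0.492, 0.183] pointing down, gripper open.
Joint ranges: [-3.03, 3.03], [-0.79, 2.21], [0.23, 2.52], [-1.04, 4.18], [0, 3.07], [-2.55, 2.55]. Speed limits (rad/s): [2.22, 2.22, 2.57, 3.14, 3.14, 3.14].

INTERFACE

Orientations are given as [roll, pitch, yaw] about the fixed x, y, z axes, in that order (R = Rz(yaw) Ry(pitch) Rx(roll)).
In Python, from station import ctrl gives the robot as it stands.
- The arm moves only by the tool carry_out, never from a script. Its argument "motion" is text: rows parted by semicolons, each of 7 numbers parted by spaces: the shift along the world's x, y, z in m, then the turn, a rotation vector about the world's x, y, z in degrees, then the closure in counts, from 0 (fully open) to 255 (shut). In form: dx dy dz wx wy wz hand; .... A call has 1 to 20 rows; each row shifts and turns the commanded pose from where the row before left it; what a row does not reach is not made up. A row lasts 1/12 s, in which the tool goes at most 41.7 mm and 7.16 degrees, less where a joint would pass 70% of its speed; a pose out of reach is approached as far as the arm can. A call is refused whole if a number of a shift passes 0.0417 or a number of a turn 7.16, either way. A call with a gripper value outside its range is refused whole. The fingers move at their own pace and stop on an object; "grip_force" is the grip in N (left out, the last holds). Time passes only in rows, so rows that do not move let the fingers close. It gives the time, the measured TCP pose, the force, the opening and the grip force at its end, in the units of the state.
- ctrl.get_obs(): the state, without advancing time (a new reading comes with each control period).
- ctrl.camera(name): name is "scene" or "top"; returns a dict with "pixels" (480x640x3 uint8, red, green, blue), "range_z" (480x640 float32, m along the optical axis (not along the pixel's ray), 0 where there is no reading), "K" (3x3 intrinsics, pixels), "position" and "attitude" of the camera in the world. Camera axes: x right, y up, looking along -z (the intrinsics and any distortion apply to the point x, -y, -z); pixel columns grow to the right and rows downward; lengths in m; the calibration is good to about 2 mm. A picture is of the moment at which its call begins.
- ctrl.hand_in(): hands the job in; it is judged then, once.
The state is a dict: "time_s": time; "qpos": joint angles; "joint_vel": joint speeds; "tau": joint torques, N m; "ee_pos": TCP position; "eef_rot": TCP orientation; "force": force on the tool from outside, world axes, zero at the start; "moment": the same for the moment, N m; "grip_width": finger opening in m; "grip_force": force on a finger pad.
Only numpy, scipy, OpenCV 4.12 (cv2) and the standard library are available. Lean on these libraries where they do the work, as an engineer would, in place of code of your own. Each camera call takes 0.05 s, during which the arm holds its last target. There are 200 camera calls.

## Working session

There is one attempt and no reset: what is moved stays moved. The work goes in short steps, Python scripts to look and compute and a tool call to move; the robot and the scene stay as the last step left them, time stands still between calls to the robot, and variables do not carry over. Pictures are saved under pics/ and viewed, at most 14 in all, crops included, and the job is handed in when it is done.

Besides the shell and the picture viewer there is one more tool, called in YAML: its name, and indented under it one key for each argument. carry_out: Moves the arm, as the interface text tells. Its arguments: {"type":"object","properties":{"motion":{"type":"string"},"grip_force":{"type":"number"}},"required":["motion"]}

```bash
mkdir -p pics; ls
cat > h.py <<'E'
import numpy as np, cv2
from station import ctrl
from scipy.spatial.transform import Rotation as R
def cam(n):
    c=ctrl.camera(n); a=np.array(c['attitude'],float)
    if a.shape==(3,3): M=a
    elif a.size==4: M=None
    else: M=R.from_euler('xyz',a).as_matrix()
    c['M']=M; return c
def cloud(c):
    z=c['range_z']; v,u=np.mgrid[0:z.shape[0],0:z.shape[1]]; K=c['K']
    P=np.stack([(u-K[0,2])/K[0,0]*z,-(v-K[1,2])/K[1,1]*z,-z],-1)
    W=P@c['M'].T+np.array(c['position']); W[z<=0]=np.nan; return W
E
python3 - <<'E'
from h import *
for n in('scene','top'):
    c=cam(n); cv2.imwrite(f'pics/{n}0.png',c['pixels'][:,:,::-1]); print(n,c['position'],c['attitude'],c['K'],[k for k in c])
    np.savez(f'{n}0.npz',W=cloud(c) if c['M'] is not None else 0,p=c['pixels'])
print(ctrl.get_obs())
E
```

```text
pics
scene [ 1.03638365 -0.05310223  0.79494403] [0.57562246 0.00236102 1.50950847] [[442.63228098   0.         318.1315314 ]
 [  0.         442.63228098 247.07937232]
 [  0.           0.           1.        ]] ['pixels', 'range_z', 'K', 'position', 'attitude', 'M']
top [ 0.4349345  -0.01848885  1.03397008] [ 0.16004276  0.02584439 -1.5982037 ] [[456.69792636   0.         315.70346376]
 [  0.         456.69792636 235.51046378]
 [  0.           0.           1.        ]] ['pixels', 'range_z', 'K', 'position', 'attitude', 'M']
{'time_s': 0.1, 'qpos': array([-1.17360252e+00,  3.00422343e-01,  1.52149674e+00, -2.27925553e-05,
        1.32071333e+00, -6.66414619e-02]), 'joint_vel': array([-0.00029809, -0.0022442 , -0.00143376,  0.00106221,  0.00102686,
        0.00089118]), 'tau': array([ 2.59676643e-03, -5.32646298e+01, -3.53283262e+01,  7.09166424e-02,
        2.34691927e-02, -7.84685699e-05]), 'ee_pos': array([ 0.24593238, -0.49166819,  0.18244877]), 'eef_rot': array([-3.14055373e+00, -4.72115655e-05,  4.63840894e-01]), 'force': array([0.20168341, 0.29005996, 0.15550179]), 'moment': array([ 0.05799376, -0.02360507, -0.00122907]), 'grip_force': 0.0, 'grip_width': 0.0937163317475566}
```

View pics/top0.png

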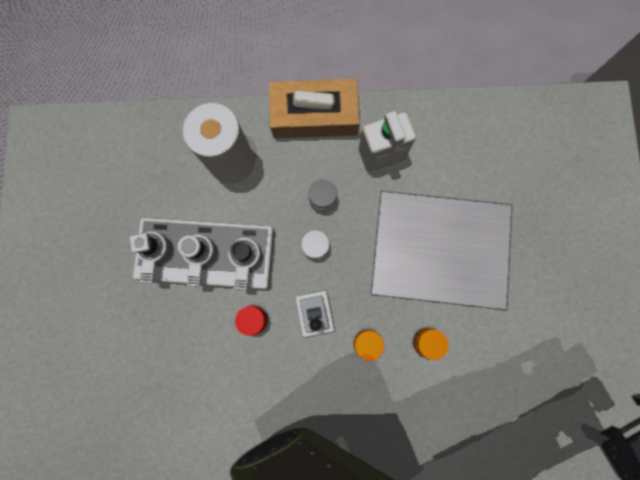

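View pics/scene0.png

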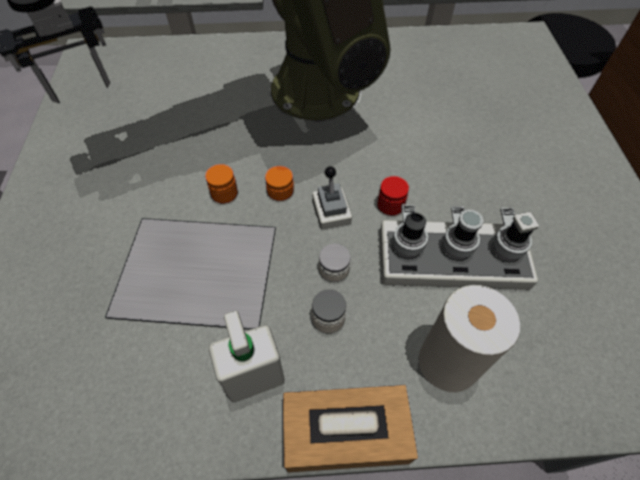

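The top view shows the dock with three modules: b (144,243), a (192,248) and c (243,252). The toggle is at (314,315), jar_tall with its grey lid at (322,195), jar_low at (315,245) and the tray around (443,250). The red and orange jars are decoys. The scene view agrees.

```bash
cat > m.py <<'E'
from h import *
def circ(W,xy,zr,r):
    m=(W[...,2]>zr[0])&(W[...,2]<zr[1])&(np.hypot(W[...,0]-xy[0],W[...,1]-xy[1])<r)
    p=W[m]
    if len(p)<8: return None
    (c,rad)=cv2.minEnclosingCircle(p[:,:2].astype(np.float32)[:,None])
    return np.round([*c,rad,np.median(p[:,2]),len(p)],4)
E
python3 - <<'E'
from m import *
T=np.load('top0.npz'); S=np.load('scene0.npz')
WT,WS=T['W'],S['W']
def at(W,u,v): return np.round(np.nanmedian(W[v-1:v+2,u-1:u+2].reshape(-1,3),axis=0),4)
for n,u,v in [('b',139,243),('a',188,244),('c',243,250),('tall',322,193),('low',315,243),('knob',315,323),('leverbase',314,312),('paper',211,130),('spray',400,127),('red',250,320),('table',350,400),('or1',369,345),('or2',432,343)]: print('T',n,at(WT,u,v))
for n,u,v in [('b',525,222),('a',472,220),('c',415,220),('tall',329,303),('low',335,257),('knob',331,172),('paper',482,318),('spray',240,350)]: print('S',n,at(WS,u,v))
# corners
for n,P in (('tray',[(380,192),(512,204),(507,309),(373,295)]),('box',[(297,296),(325,292),(332,333),(303,337)])):
    print(n,[list(at(WT,int(np.clip(u,0,639)),v)) for u,v in P])
# regions by height, rects
for W,nm in((WT,'T'),(WS,'S')):
    for n,c,z,r in [('tray',(.43,-.31),(.003,.010),.22),('dockplate',(.42,.26),(.033,.043),.2),('box',(.28,-.02),(.025,.034),.06)]:
        m=(W[...,2]>z[0])&(W[...,2]<z[1])&(np.hypot(W[...,0]-c[0],W[...,1]-c[1])<r)
        m=cv2.morphologyEx(m.astype(np.uint8),cv2.MORPH_OPEN,np.ones((3,3)))>0
        p=W[m][:,:2].astype(np.float32)
        if len(p)>10: print(nm,n,len(p),np.round(cv2.minAreaRect(p[:,None])[0],4),np.round(cv2.minAreaRect(p[:,None])[1],4),cv2.minAreaRect(p[:,None])[2])
E
```

```text
T b [0.5754 0.3534 0.1426]
T a [0.5701 0.2542 0.1444]
T c [0.5564 0.1471 0.1325]
T tall [ 0.6855 -0.014   0.0667]
T low [0.5775 0.0045 0.0525]
T knob [0.4089 0.0072 0.1217]
T leverbase [0.43   0.0103 0.065 ]
T paper [0.783  0.1961 0.2005]
T spray [ 0.7761 -0.1683  0.1976]
T red [0.4172 0.1446 0.0666]
T table [ 0.24   -0.0606  0.0016]
T or1 [ 0.3589 -0.1024  0.0531]
T or2 [ 0.3607 -0.2307  0.0667]
S b [0.5825 0.3509 0.1421]
S a [0.5718 0.2561 0.1419]
S c [0.5568 0.1557 0.1299]
S tall [ 0.6861 -0.0136  0.0657]
S low [0.5811 0.0064 0.052 ]
S knob [0.4158 0.0098 0.1174]
S paper [0.7881 0.1989 0.1999]
S spray [ 0.8109 -0.1512  0.192 ]
tray [[np.float64(0.6987), np.float64(-0.1477), np.float64(0.0055)], [np.float64(0.6608), np.float64(-0.4483), np.float64(0.0022)], [np.float64(0.4246), np.float64(-0.4147), np.float64(0.0014)], [np.float64(0.4636), np.float64(-0.1208), np.float64(0.0023)]]
box [[np.float64(0.4653), np.float64(0.0475), np.float64(0.028)], [np.float64(0.4722), np.float64(-0.0139), np.float64(0.0288)], [np.float64(0.3829), np.float64(-0.0264), np.float64(0.0028)], [np.float64(0.3758), np.float64(0.0379), np.float64(0.0023)]]
T tray 9791 [ 0.549  -0.2778] [0.3007 0.2122] 81.88001251220703
T dockplate 1746 [0.5554 0.2556] [0.2987 0.1165] 84.31877136230469
S tray 10502 [ 0.5492 -0.2768] [0.3014 0.2132] 81.90436553955078
S dockplate 2433 [0.544  0.2276] [0.2484 0.1439] 72.62899017333984
```

```bash
cat >> m.py <<'E'
def rect(W,c,z,r):
    m=(W[...,2]>z[0])&(W[...,2]<z[1])&(np.hypot(W[...,0]-c[0],W[...,1]-c[1])<r)
    m=cv2.morphologyEx(m.astype(np.uint8),cv2.MORPH_OPEN,np.ones((3,3)))>0
    p=W[m][:,:2].astype(np.float32)
    return (len(p),)+tuple(np.round(q,4) for q in cv2.minAreaRect(p[:,None])) if len(p)>10 else None
E
python3 - <<'E'
from m import *
WT,WS=[np.load(f)['W'] for f in('top0.npz','scene0.npz')]
for nm,W in(('T',WT),('S',WS)):
    print(nm)
    print('tray',rect(W,(.56,-.285),(.003,.010),.25)); print('dock',rect(W,(.56,.25),(.035,.044),.2)); print('box',rect(W,(.425,.01),(.022,.035),.07))
    for n,c in (('b',(.578,.352)),('a',(.57,.254)),('c',(.557,.152))):
        print(n,'top',circ(W,c,(.134 if n!='c' else .126,.15),.04),'rim/tab',rect(W,c,(.078,.092),.085))
    for n,c,z in (('tall',(.686,-.014),(.061,.072)),('low',(.578,.005),(.047,.058)),('knob',(.41,.008),(.10,.14)),('red',(.417,.145),(.06,.07)),('or1',(.359,-.102),(.047,.058)),('or2',(.361,-.231),(.061,.072)),('paper',(.79,.2),(.19,.21)),('spray',(.78,-.16),(.1,.21))):
        print(n,circ(W,c,z,.06 if n!='paper' else .09))
    # tab points: beyond 40mm on -x side from a rough axis
    for c in ((.578,.352),(.57,.254),(.557,.152)):
        m=(abs(W[...,2]-.085)<.006)&(W[...,0]<c[0]-.036)&(W[...,0]>c[0]-.09)&(abs(W[...,1]-c[1])<.03)
        p=W[m]; print('tab',len(p),np.round(p.mean(0),4),np.round(p.min(0),4),np.round(p.max(0),4)) if len(p) else None
E
```

```text
T
tray (12421, array([ 0.5629, -0.2799]), array([0.3006, 0.2407]), np.float64(81.7912))
dock (4039, array([0.5673, 0.2544]), array([0.2988, 0.1393]), np.float64(84.2779))
box (532, array([0.4273, 0.0118]), array([0.0897, 0.0699]), np.float64(9.6284))
b top [5.774e-01 3.534e-01 2.260e-02 1.427e-01 3.130e+02] rim/tab (487, array([0.5429, 0.3418]), array([0.0907, 0.1001]), np.float64(48.6673))
a top [5.671e-01 2.547e-01 2.210e-02 1.431e-01 3.870e+02] rim/tab (619, array([0.554 , 0.2639]), array([0.1482, 0.1028]), np.float64(46.7704))
c top [5.572e-01 1.552e-01 2.030e-02 1.333e-01 3.200e+02] rim/tab (484, array([0.532 , 0.1801]), array([0.1026, 0.1123]), np.float64(0.7861))
tall [ 6.866e-01 -1.430e-02  3.130e-02  6.650e-02  6.100e+02]
low [5.767e-01 5.600e-03 3.110e-02 5.250e-02 6.210e+02]
knob [4.063e-01 8.000e-03 1.280e-02 1.177e-01 1.330e+02]
red [4.171e-01 1.476e-01 3.130e-02 6.640e-02 6.850e+02]
or1 [ 3.584e-01 -1.027e-01  3.090e-02  5.290e-02  6.930e+02]
or2 [ 3.585e-01 -2.324e-01  3.120e-02  6.680e-02  7.290e+02]
paper [7.856e-01 1.979e-01 5.530e-02 2.002e-01 2.434e+03]
spray [ 7.
[... 968 characters left out ...]
 [ 6.882e-01 -1.340e-02  3.120e-02  6.530e-02  8.310e+02]
low [5.788e-01 5.800e-03 3.150e-02 5.130e-02 6.670e+02]
knob [4.097e-01 9.300e-03 1.270e-02 1.148e-01 1.230e+02]
red [4.184e-01 1.476e-01 3.160e-02 6.520e-02 5.180e+02]
or1 [ 3.602e-01 -1.006e-01  3.260e-02  5.140e-02  4.710e+02]
or2 [ 3.606e-01 -2.310e-01  3.200e-02  6.560e-02  4.870e+02]
paper [7.883e-01 1.985e-01 5.520e-02 1.991e-01 4.244e+03]
spray [ 7.917e-01 -1.552e-01  5.440e-02  1.395e-01  3.222e+03]
tab 182 [0.5217 0.3581 0.0832] [0.503  0.346  0.0793] [0.5419 0.3745 0.0868]
tab 141 [0.5108 0.2574 0.0832] [0.4941 0.2465 0.0793] [0.5337 0.2757 0.0868]
tab 134 [0.4976 0.1599 0.0833] [0.483  0.1474 0.0793] [0.5206 0.1758 0.0874]
```

carry_out:
  motion: "0.0084 0.0378 0 0 0 -1.3 255;0.0084 0.0378 0 0 0 -1.3 255;0.0084 0.0378 0 0 0 -1.3 255;0.0084 0.0378 0 0 0 -1.3 255;0.0084 0.0378 0 0 0 -1.3 255;0.0084 0.0378 0 0 0 -1.3 255;0.0084 0.0378 0 0 0 -1.3 255;0.0084 0.0378 0 0 0 -1.3 255;0.0084 0.0378 0 0 0 -1.3 255;0.0084 0.0378 0 0 0 -1.3 255;0.0084 0.0378 0 0 0 -1.3 255;0.0084 0.0378 0 0 0 -1.3 255;0.0084 0.0378 0 0 0 -1.3 255;0 0 0 0 0 0 255;0 0 0 0 0 0 255"
  grip_force: 20

```text
time_s: 1.35
ee_pos: [0.3552, 0.0011, 0.1828]
eef_rot: [-3.142, 0.0, 0.174]
force: [0.1, -0.5, -0.0]
grip_width: 0.0007
grip_force: 0.0
```

carry_out:
  motion: "0 0 -0.024 0 0 0 255;0 0 -0.024 0 0 0 255;0 0 -0.024 0 0 0 255;0 0 -0.022 0 0 0 255;0 0 0 0 0 0 255;0.01 0.0017 0 0 0 0 255;0.01 0.0017 0 0 0 0 255;0.01 0.0017 0 0 0 0 255;0.01 0.0017 0 0 0 0 255;0.01 0.0017 0 0 0 0 255;0.01 0.0017 0 0 0 0 255;0.01 0.0017 0 0 0 0 255;0.01 0.0017 0 0 0 0 255;0.005 0.0008 0 0 0 0 255;0 0 0 0 0 0 255"

```text
time_s: 2.6
ee_pos: [0.4385, 0.0138, 0.0884]
eef_rot: [-3.141, 0.008, 0.169]
force: [-20.5, -4.2, 11.9]
grip_width: 0.0005
grip_force: 11.4
```

Run:
```python
from h import *
o=ctrl.get_obs(); print(o['ee_pos'],o['force'])
c=cam('scene'); cv2.imwrite('pics/s1.png',cv2.resize(c['pixels'][130:290,250:450,::-1],None,fx=3,fy=3))
```

```text
[0.43851439 0.0138045  0.0884132 ] [-20.51241388  -4.18638596  11.94048555]
```

View pics/s1.png

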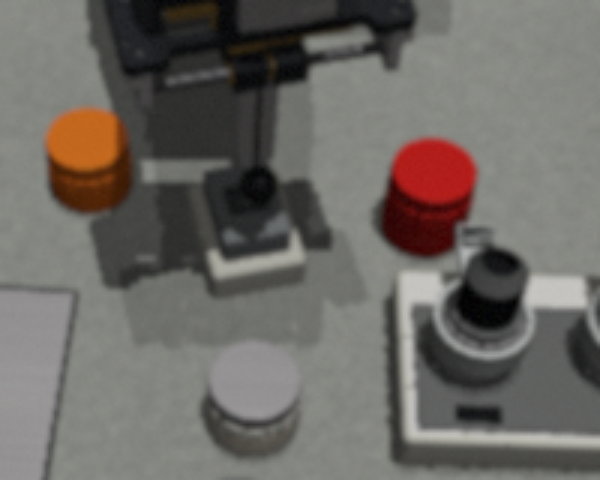

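The lever sits at its stop on the off side, with the ball at crop (258,185) and about 20 N reaction. Next is tab 1.

carry_out:
  motion: "-0.02 -0.0034 0 0 0 0 255;0 0 0.036 0 0 0 255;0 0 0.035 0 0 0 255;0.0121 0.025 0 0 0 -2.6 255;0.0121 0.025 0 0 0 -2.6 255;0.0121 0.025 0 0 0 -2.6 255;0.0121 0.025 0 0 0 -2.6 255;0.0121 0.025 0 0 0 -2.6 255;0.0121 0.025 0 0 0 -2.6 255;0 0 -0.03 0 0 0 255;0 0 -0.03 0 0 0 255;0 0 0 0 0 0 255;0 0 0 0 0 0 255"

```text
time_s: 3.73
ee_pos: [0.4927, 0.1606, 0.0997]
eef_rot: [3.141, 0.002, -0.103]
force: [0.1, 0.7, 0.9]
grip_width: 0.0001
grip_force: 0.0
```

carry_out:
  motion: "0 0 -0.007 0 0 0 255;0 0 -0.007 0 0 0 255;0 0 -0.005 0 0 0 255;0 0 -0.005 0 0 0 255;0 0 -0.004 0 0 0 255;0 0 0 0 0 0 255;0 0 0 0 0 0 255;0 0 0 0 0 0 255;0 0 0 0 0 0 255;0 0 0 0 0 0 255;0 0 0 0 0 0 255;0 0 0 0 0 0 255;0 0 0 0 0 0 255"

```text
time_s: 4.82
ee_pos: [0.4929, 0.1605, 0.072]
eef_rot: [-3.142, -0.0, -0.103]
force: [-0.3, -0.8, 0.7]
grip_width: 0.0003
grip_force: 0.0
```

Run:
```python
from m import *
o=ctrl.get_obs(); print(o['ee_pos'],o['force'])
c=cam('scene'); W=cloud(c)
print('c',circ(W,(.558,.156),(.115,.17),.035))
a=cv2.resize(c['pixels'][150:280,360:550,::-1],None,fx=3,fy=3)
t=cam('top');  print('c',circ(cloud(t),(.558,.156),(.115,.17),.035))
b=cv2.resize(t['pixels'][200:330,110:300,::-1],None,fx=3,fy=3); cv2.imwrite('pics/s2.png',np.vstack([a[:300],b[:300]]))
```

```text
[0.49285114 0.1605448  0.07201436] [-0.34842565 -0.7913528   0.73368766]
c [5.586e-01 1.559e-01 2.130e-02 1.306e-01 3.930e+02]
c [5.593e-01 1.501e-01 1.910e-02 1.328e-01 1.140e+02]
```

View pics/s2.png

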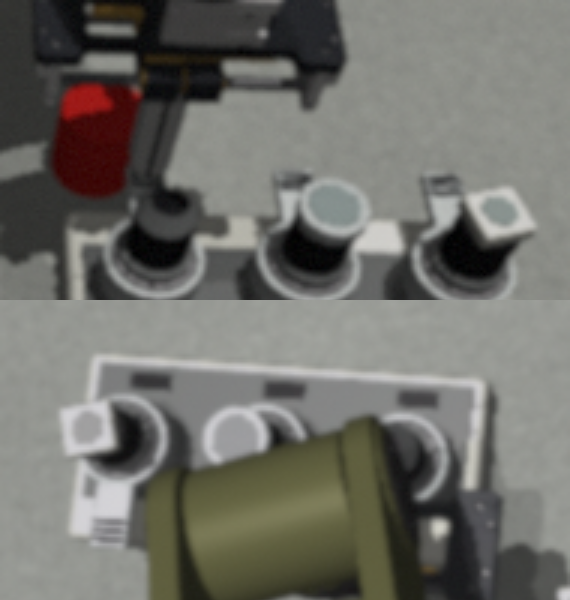

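The module is still locked: its top is at 0.131, unchanged. The fingers are at tab 1 with almost no force, so I'll check whether the collar itself moved.

Run:
```python
from m import *
W0=np.load('scene0.npz')['W']; c=cam('scene'); W=cloud(c); print(ctrl.get_obs()['force'],ctrl.get_obs()['time_s'])
for nm,s in((1,(.5583,.1556)),(2,(.568,.2546)),(3,(.5785,.354))):
  for w in(W0,W):
    dx=w[...,0]-s[0];dy=w[...,1]-s[1]; r=np.hypot(dx,dy)
    ring=w[(r>.0285)&(r<.036)&(w[...,2]>.055)&(w[...,2]<.1)]
    u=-(dx*.995-dy*.1); v=dx*.1+dy*.995
    print(nm,len(ring),np.round(np.percentile(ring[:,2],[10,25,50,75,90]),4),[(a,np.round(np.nanmedian(w[(u>a)&(u<a+.008)&(abs(v)<.012)&(w[...,2]<.1)][:,2]),4)) for a in np.arange(.034,.08,.008).round(3)])
cv2.imwrite('pics/s3.png',cv2.resize(c['pixels'][165:265,375:475,::-1],None,fx=6,fy=6,interpolation=cv2.INTER_CUBIC))
```

```text
[0.06956121 0.86797237 0.20382367] 4.9667
1 352 [0.0639 0.07   0.0783 0.0827 0.0839] [(np.float64(0.034), np.float64(0.0826)), (np.float64(0.042), np.float64(0.0832)), (np.float64(0.05), np.float64(0.0838)), (np.float64(0.058), np.float64(0.0831)), (np.float64(0.066), np.float64(0.0838)), (np.float64(0.074), np.float64(0.0816))]
1 355 [0.0635 0.0695 0.0781 0.0826 0.0839] [(np.float64(0.034), np.float64(0.0823)), (np.float64(0.042), np.float64(0.0837)), (np.float64(0.05), np.float64(0.0849)), (np.float64(0.058), np.float64(0.0829)), (np.float64(0.066), np.float64(0.0813)), (np.float64(0.074), np.float64(0.0819))]
2 371 [0.0639 0.0693 0.0782 0.0827 0.0839] [(np.float64(0.034), np.float64(0.083)), (np.float64(0.042), np.float64(0.0833)), (np.float64(0.05), np.float64(0.0829)), (np.float64(0.058), np.float64(0.0828)), (np.float64(0.066), np.float64(0.0833)), (np.float64(0.074), np.float64(nan))]
2 370 [0.0637 0.0694 0.0781 0.0826 0.0838] [(np.float64(0.034), np.float64(0.0829)), (np.float64(0.042), np.float64(0.0826)), (np.float64(0.05), np.float64(0.0829)), (np.float64(0.058), np.float64(0.0825)), (np.float64(0.066), np.float64(0.0834)), (np.float64(0.074), np.float64(0.0767))]
3 400 [0.0641 0.0693 0.0774 0.0822 0.0836] [(np.float64(0.034), np.float64(0.083)), (np.float64(0.042), np.float64(0.0822)), (np.float64(0.05), np.float64(0.0816)), (np.float64(0.058), np.float64(0.0827)), (np.float64(0.066), np.float64(0.0833)), (np.float64(0.074), np.float64(0.0823))]
3 395 [0.0633 0.0684 0.0771 0.0821 0.0837] [(np.float64(0.034), np.float64(0.0832)), (np.float64(0.042), np.float64(0.0825)), (np.float64(0.05), np.float64(0.0829)), (np.float64(0.058), np.float64(0.0818)), (np.float64(0.066), np.float64(0.0828)), (np.float64(0.074), np.float64(0.0823))]
  return np.nanmean(a, axis, out=out, keepdims=keepdims)
```

View pics/s3.png

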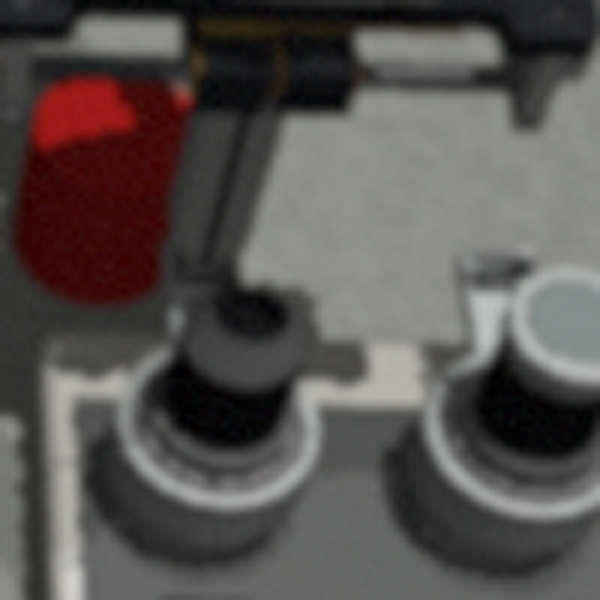

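The collar hasn't moved, and the fingers seem to end just above the tab at (210,275). I'll press further in small steps and watch the force.

carry_out:
  motion: "0 0 -0.002 0 0 0 255;0 0 -0.002 0 0 0 255;0 0 -0.002 0 0 0 255;0 0 0 0 0 0 255;0 0 0 0 0 0 255"

```text
time_s: 5.38
ee_pos: [0.4927, 0.1605, 0.0658]
eef_rot: [3.141, 0.0, -0.103]
force: [0.1, 0.5, -0.0]
grip_width: 0.0006
grip_force: 0.0
```

Run:
```python
from m import *
W=cloud(cam('scene')); 
for n,w in(('S',W),('T',cloud(cam('top')))):
    m=(abs(w[...,0]-.493)<.03)&(abs(w[...,1]-.1605)<.03)&(w[...,2]>.05)
    p=w[m]
    for z in np.arange(.05,.17,.01):
        q=p[(p[:,2]>=z)&(p[:,2]<z+.01)]
        if len(q)>3: print(n,round(z,3),len(q),np.round(np.percentile(q[:,:2],[5,50,95],axis=0),4).tolist())
```

```text
S 0.07 4 [[0.4958, 0.1472], [0.5177, 0.1477], [0.522, 0.1499]]
S 0.08 73 [[0.4913, 0.1486], [0.5034, 0.1543], [0.5172, 0.1734]]
S 0.09 38 [[0.4927, 0.1489], [0.5027, 0.1602], [0.5053, 0.1692]]
S 0.1 47 [[0.4943, 0.1482], [0.5026, 0.1597], [0.5043, 0.1699]]
S 0.11 50 [[0.4881, 0.1482], [0.5026, 0.1563], [0.5045, 0.171]]
S 0.12 48 [[0.4891, 0.1482], [0.5027, 0.1573], [0.5055, 0.1706]]
S 0.13 49 [[0.4939, 0.148], [0.5026, 0.1571], [0.505, 0.1706]]
S 0.14 54 [[0.4954, 0.1479], [0.5027, 0.158], [0.5046, 0.1704]]
S 0.15 51 [[0.5007, 0.1479], [0.5028, 0.1612], [0.505, 0.1713]]
S 0.16 12 [[0.5021, 0.1497], [0.5034, 0.1644], [0.5044, 0.1697]]
```

carry_out:
  motion: "0 0 -0.002 0 0 0 255;0 0 -0.002 0 0 0 255;0 0 -0.002 0 0 0 255;0 0 0 0 0 0 255;0 0 0 0 0 0 255"

```text
time_s: 5.9
ee_pos: [0.4929, 0.1605, 0.06]
eef_rot: [-3.142, -0.0, -0.103]
force: [0.2, -0.5, 3.7]
grip_width: 0.0003
grip_force: 1.5
```

Run:
```python
from m import *
o=ctrl.get_obs(); print(o['ee_pos'],o['force'])
t=cam('scene'); 
w=cloud(t); print('c',circ(w,(.558,.156),(.115,.17),.035))
W0=np.load('scene0.npz')['W']
d=t['pixels']
a=cv2.resize(d[190:235,380:440,::-1],None,fx=10,fy=10,interpolation=cv2.INTER_CUBIC)
cv2.imwrite('pics/s4.png',a)
s=(.5583,.1556)
for w_ in (W0,w):
    dx=w_[...,0]-s[0];dy=w_[...,1]-s[1];u=-(dx*.995-dy*.1); v=dx*.1+dy*.995
    m=(u>.035)&(u<.08)&(abs(v)<.016)&(w_[...,2]>.05)&(w_[...,2]<.1)
    for lo in np.arange(-.016,.016,.008): print(round(lo,3),[(round(a,3),np.round(np.median(q),4) if len(q:=w_[m&(u>a)&(u<a+.01)&(v>lo)&(v<lo+.008)][:,2]) else None,len(q)) for a in np.arange(.035,.08,.01)])
```

```text
[0.4929064  0.1605246  0.06001683] [ 0.18220748 -0.52707625  3.68276845]
c [5.597e-01 1.559e-01 2.080e-02 1.308e-01 3.920e+02]
-0.016 [(np.float64(0.035), np.float64(0.0816), 11), (np.float64(0.045), np.float64(0.0836), 10), (np.float64(0.055), np.float64(0.0826), 8), (np.float64(0.065), np.float64(0.0836), 12), (np.float64(0.075), None, 0)]
-0.008 [(np.float64(0.035), None, 0), (np.float64(0.045), np.float64(0.0835), 10), (np.float64(0.055), np.float64(0.0839), 18), (np.float64(0.065), np.float64(0.084), 13), (np.float64(0.075), np.float64(0.0819), 1)]
0.0 [(np.float64(0.035), None, 0), (np.float64(0.045), np.float64(0.0824), 2), (np.float64(0.055), np.float64(0.0835), 15), (np.float64(0.065), np.float64(0.0835), 15), (np.float64(0.075), np.float64(0.0813), 2)]
0.008 [(np.float64(0.035), None, 0), (np.float64(0.045), None, 0), (np.float64(0.055), np.float64(0.0835), 10), (np.float64(0.065), np.float64(0.0824), 8), (np.float64(0.075), np.float64(0.0816), 2)]
-0.016 [(np.float64(0.035), np.float64(0.0804), 11), (np.float64(0.045), np.float64(0.0827), 12), (np.float64(0.055), np.float64(0.0827), 14), (np.float64(0.065), np.float64(0.0803), 5), (np.float64(0.075), None, 0)]
-0.008 [(np.float64(0.035), np.float64(0.0798), 1), (np.float64(0.045), np.float64(0.0819), 15), (np.float64(0.055), np.float64(0.0895), 21), (np.float64(0.065), None, 0), (np.float64(0.075), None, 0)]
0.0 [(np.float64(0.035), None, 0), (np.float64(0.045), np.float64(0.09), 8), (np.float64(0.055), np.float64(0.0912), 16), (np.float64(0.065), None, 0), (np.float64(0.075), None, 0)]
0.008 [(np.float64(0.035), None, 0), (np.float64(0.045), np.float64(0.0975), 2), (np.float64(0.055), np.float64(0.0826), 8), (np.float64(0.065), None, 0), (np.float64(0.075), None, 0)]
```

View pics/s4.png

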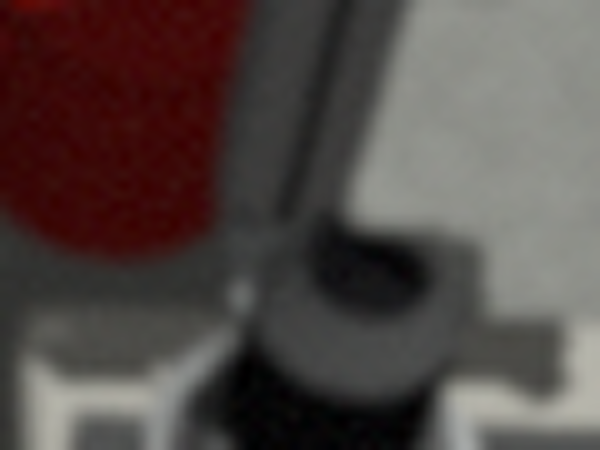

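Contact now, at 3.7 N, so the closed fingertips end about 20 mm above the reported TCP. I'll press on.

carry_out:
  motion: "0 0 -0.003 0 0 0 255;0 0 -0.003 0 0 0 255;0 0 -0.003 0 0 0 255;0 0 -0.002 0 0 0 255;0 0 0 0 0 0 255;0 0 0 0 0 0 255;0 0 0 0 0 0 255;0 0 0 0 0 0 255;0 0 0 0 0 0 255;0 0 0 0 0 0 255;0 0 0 0 0 0 255"

```text
time_s: 6.87
ee_pos: [0.493, 0.1606, 0.0495]
eef_rot: [-3.141, -0.001, -0.103]
force: [-1.9, -1.1, 10.3]
grip_width: 0.0006
grip_force: 5.1
```

Run:
```python
from m import *
o=ctrl.get_obs(); print(o['ee_pos'],o['force'])
w=cloud(cam('scene')); print('c',circ(w,(.558,.156),(.115,.18),.035))
m=(abs(w[...,0]-.503)<.006)&(abs(w[...,1]-.160)<.012)&(w[...,2]>.05)
print(np.sort(w[m][:,2])[:12].round(4))
```

```text
[0.49299562 0.16056946 0.04953755] [-1.90622393 -1.07563362 10.26958094]
c [5.518e-01 1.564e-01 2.960e-02 1.464e-01 5.570e+02]
[0.0687 0.0691 0.0694 0.0712 0.0716 0.0716 0.0716 0.0718 0.0719 0.0719
 0.072  0.0721]
```

Module c is released, up 16 mm. Tab 2 gets the same stroke.

carry_out:
  motion: "0 0 0.02 0 0 0 255;0 0 0.02 0 0 0 255;0.0024 0.0248 0 0 0 0 255;0.0024 0.0248 0 0 0 0 255;0.0024 0.0248 0 0 0 0 255;0.0024 0.0248 0 0 0 0 255;0 0 0 0 0 0 255;0 0 -0.012 0 0 0 255;0 0 -0.008 0 0 0 255;0 0 -0.008 0 0 0 255;0 0 -0.004 0 0 0 255;0 0 -0.004 0 0 0 255;0 0 -0.004 0 0 0 255;0 0 0 0 0 0 255;0 0 0 0 0 0 255;0 0 0 0 0 0 255;0 0 0 0 0 0 255;0 0 0 0 0 0 255;0 0 0 0 0 0 255;0 0 0 0 0 0 255"

```text
time_s: 8.58
ee_pos: [0.5021, 0.2589, 0.0494]
eef_rot: [3.141, 0.001, -0.104]
force: [-7.9, -3.5, 13.2]
grip_width: 0.0001
grip_force: 6.8
```

carry_out:
  motion: "0 0 0.02 0 0 0 255;0 0 0.02 0 0 0 255;0.0026 0.0248 0 0 0 0 255;0.0026 0.0248 0 0 0 0 255;0.0026 0.0248 0 0 0 0 255;0.0026 0.0248 0 0 0 0 255;0 0 0 0 0 0 255;0 0 -0.012 0 0 0 255;0 0 -0.008 0 0 0 255;0 0 -0.008 0 0 0 255;0 0 -0.004 0 0 0 255;0 0 -0.004 0 0 0 255;0 0 -0.004 0 0 0 255;0 0 0 0 0 0 255;0 0 0 0 0 0 255;0 0 0 0 0 0 255;0 0 0 0 0 0 255;0 0 0 0 0 0 255;0 0 0 0 0 0 255;0 0 0 0 0 0 255"

```text
time_s: 10.25
ee_pos: [0.5128, 0.3578, 0.0495]
eef_rot: [3.141, 0.0, -0.104]
force: [-6.5, -6.0, 11.6]
grip_width: 0.0008
grip_force: 5.7
```

carry_out:
  motion: "0 0 0.03 0 0 0 255;0 0 0.03 0 0 0 255;0 0 0.03 0 0 0 255;-0.02 0 0.03 0 0 0 75;-0.02 0 0 0 0 0 75;-0.02 0 0 0 0 0 75;0 0 0 0 0 0 75;0 0 0 0 0 0 75;0 0 0 0 0 0 75;0 0 0 0 0 0 75"

```text
time_s: 11.08
ee_pos: [0.4536, 0.3585, 0.1685]
eef_rot: [3.141, 0.0, -0.104]
force: [0.3, -0.0, 0.9]
grip_width: 0.0433
grip_force: 0.0
```

Run:
```python
from m import *
o=ctrl.get_obs(); print(o['ee_pos'],o['force'],o['grip_width'])
w=cloud(cam('scene'))
for n,c in (('b',(.5785,.354)),('a',(.568,.2546)),('c',(.5583,.1556))): print(n,circ(w,c,(.148,.175),.035),circ(w,c,(.13,.175),.035))
x,y,z=o['ee_pos']
m=(abs(w[...,0]-x)<.02)&(abs(w[...,1]-y)<.07)&(w[...,2]>z-.03)&(w[...,2]<z+.1)
p=w[m]; print(len(p),np.sort(p[:,2])[:20].round(4), np.percentile(p[p[:,2]<z+.06],[1,50,99],axis=0).round(4))
t=cloud(cam('top'))
for n,c in (('b',(.5785,.354)),('a',(.568,.2546)),('c',(.5583,.1556))): print(n,circ(t,c,(.15,.175),.035))
```

```text
[0.45355957 0.3585456  0.16849381] [ 0.30925267 -0.03912478  0.85447067] 0.04326597344290988
b [5.796e-01 3.551e-01 2.450e-02 1.579e-01 3.740e+02] [5.796e-01 3.551e-01 2.450e-02 1.564e-01 5.490e+02]
a [5.693e-01 2.556e-01 2.280e-02 1.581e-01 4.380e+02] [5.693e-01 2.556e-01 2.280e-02 1.575e-01 5.600e+02]
c [5.599e-01 1.556e-01 1.970e-02 1.525e-01 1.660e+02] [5.592e-01 1.558e-01 2.090e-02 1.469e-01 4.140e+02]
767 [0.1883 0.1894 0.1906 0.1907 0.1909 0.1913 0.1915 0.1916 0.1919 0.1922
 0.1926 0.1927 0.1927 0.1932 0.1932 0.1935 0.1936 0.1937 0.194  0.1945] [[0.4431 0.3241 0.1907]
 [0.461  0.38   0.2117]
 [0.4687 0.3912 0.2279]]
b [5.762e-01 3.545e-01 2.390e-02 1.592e-01 3.270e+02]
a [5.671e-01 2.548e-01 2.220e-02 1.593e-01 4.030e+02]
c [5.567e-01 1.558e-01 1.960e-02 1.537e-01 1.610e+02]
```

All three modules are released. The real fingertips sit about 21 mm above the reported TCP, open or closed. Going for c.

carry_out:
  motion: "0.0175 -0.0338 0 0 0 0 65;0.0175 -0.0338 0 0 0 0 65;0.0175 -0.0338 0 0 0 0 65;0.0175 -0.0338 0 0 0 0 65;0.0175 -0.0338 0 0 0 0 65;0.0175 -0.0338 0 0 0 0 65;0 0 0 0 0 0 65;0 0 -0.02 0 0 0 65;0 0 -0.02 0 0 0 65;0 0 -0.018 0 0 0 65;0 0 -0.016 0 0 0 65;0 0 0 0 0 0 65;0 0 0 0 0 0 65"

```text
time_s: 12.27
ee_pos: [0.5577, 0.156, 0.0946]
eef_rot: [3.141, 0.001, -0.104]
force: [-1.6, -0.4, 0.8]
grip_width: 0.07
grip_force: 0.0
```

carry_out:
  motion: "0 0 0 0 0 0 255;0 0 0 0 0 0 255;0 0 0 0 0 0 255;0 0 0 0 0 0 255;0 0 0 0 0 0 255;0 0 0 0 0 0 255;0 0 0 0 0 0 255;0 0 0 0 0 0 255;0 0 0 0 0 0 255;0 0 0 0 0 0 255"
  grip_force: 25

```text
time_s: 13.1
ee_pos: [0.558, 0.1561, 0.0951]
eef_rot: [-3.142, -0.0, -0.103]
force: [-0.1, -0.4, 4.1]
grip_width: 0.0397
grip_force: 25.0
```

carry_out:
  motion: "0 0 0.008 0 0 0 255;0 0 0.012 0 0 0 255;0 0 0.016 0 0 0 255;0 0 0.018 0 0 0 255;0 0 0.018 0 0 0 255;0 0 0.016 0 0 0 255;0 0 0.012 0 0 0 255;0 0 0 0 0 0 255;-0.001 -0.008 0 0 0 0 255;-0.002 -0.016 0 0 0 0 255;-0.003 -0.024 0 0 0 0 255;-0.004 -0.032 0 0 0 0 255;-0.0045 -0.035 0 0 0 0 255;-0.0045 -0.035 0 0 0 0 255;-0.0045 -0.035 0 0 0 0 255;-0.0045 -0.035 0 0 0 0 255;-0.0045 -0.035 0 0 0 -0.5 255;-0.0045 -0.035 0 0 0 -0.5 255;-0.0045 -0.035 0 0 0 -0.5 255;-0.0045 -0.035 0 0 0 -0.5 255"

```text
time_s: 14.77
ee_pos: [0.5105, -0.2058, 0.194]
eef_rot: [-3.141, 0.002, -0.139]
force: [0.4, 0.8, -2.0]
grip_width: 0.0393
grip_force: 25.0
```

carry_out:
  motion: "-0.004 -0.032 0 0 0 0 255;-0.004 -0.032 0 0 0 0 255;-0.004 -0.032 0 0 0 0 255;-0.004 -0.028 0 0 0 0 255;-0.003 -0.02 0 0 0 0 255;-0.002 -0.012 0 0 0 0 255;0 0 0 0 0 0 255;0 0 -0.015 0 0 0 255;0 0 -0.025 0 0 0 255;0 0 -0.03 0 0 0 255;0 0 -0.03 0 0 0 255;0 0 -0.022 0 0 0 255;0 0 -0.014 0 0 0 255;0 0 -0.007 0 0 0 255;0 0 -0.003 0 0 0 255;0 0 0 0 0 0 255;0 0 0 0 0 0 255"

```text
time_s: 16.18
ee_pos: [0.4914, -0.3599, 0.05]
eef_rot: [3.141, -0.001, -0.138]
force: [-0.1, 0.5, -1.7]
grip_width: 0.0396
grip_force: 25.0
```

carry_out:
  motion: "0 0 -0.002 0 0 0 255;0 0 -0.002 0 0 0 255;0 0 -0.0015 0 0 0 255;0 0 -0.001 0 0 0 255;0 0 -0.0005 0 0 0 255;0 0 0 0 0 0 255;0 0 0 0 0 0 255"

```text
time_s: 16.77
ee_pos: [0.4909, -0.36, 0.0424]
eef_rot: [3.141, -0.0, -0.138]
force: [-1.3, 1.3, 5.4]
grip_width: 0.0394
grip_force: 25.0
```

Placed, with the contact force seen. Release and go back for a.

carry_out:
  motion: "0 0 0 0 0 0 150;0 0 0 0 0 0 120;0 0 0 0 0 0 90;0 0 0 0 0 0 80;0 0 0 0 0 0 80;0 0 0 0 0 0 80;0 0 0.01 0 0 0 80;0 0 0.02 0 0 0 80;0 0 0.03 0 0 0 80;0 0 0.035 0 0 0 80;0 0 0.035 0 0 0 80;0 0 0 0 0 0 80"

```text
time_s: 17.77
ee_pos: [0.4927, -0.3614, 0.1803]
eef_rot: [3.136, -0.009, -0.138]
force: [0.3, -0.7, 1.6]
grip_width: 0.0644
grip_force: 0.0
```

Run:
```python
from m import *
o=ctrl.get_obs(); print(o['ee_pos'],o['force'],o['grip_width'])
w=cloud(cam('scene'));t=cloud(cam('top'))
for n,W in(('S',w),('T',t)):
    print(n,'c',circ(W,(.491,-.36),(.085,.125),.04),'tall',circ(W,(.687,-.014),(.061,.072),.08),'low',circ(W,(.578,.005),(.047,.058),.08))
```

```text
[ 0.49274725 -0.36141794  0.18026091] [ 0.28955069 -0.66643796  1.55884956] 0.06436554333831072
S c [ 4.909e-01 -3.581e-01  2.200e-02  9.510e-02  3.180e+02] tall [ 6.881e-01 -1.380e-02  3.130e-02  6.530e-02  8.360e+02] low [5.795e-01 6.100e-03 3.130e-02 5.130e-02 6.660e+02]
T c [ 4.898e-01 -3.593e-01  1.990e-02  9.750e-02  1.210e+02] tall [ 6.863e-01 -1.420e-02  3.100e-02  6.630e-02  6.090e+02] low [6.02e-01 2.70e-03 5.59e-02 5.27e-02 6.29e+02]
```

Module c stands at (.4905,-.359) and the jars have not moved.

carry_out:
  motion: "0.0043 0.0342 0 0 0 0.11 65;0.0043 0.0342 0 0 0 0.11 65;0.0043 0.0342 0 0 0 0.11 65;0.0043 0.0342 0 0 0 0.11 65;0.0043 0.0342 0 0 0 0.11 65;0.0043 0.0342 0 0 0 0.11 65;0.0043 0.0342 0 0 0 0.11 65;0.0043 0.0342 0 0 0 0.11 65;0.0043 0.0342 0 0 0 0.11 65;0.0043 0.0342 0 0 0 0.11 65;0.0043 0.0342 0 0 0 0.11 65;0.0043 0.0342 0 0 0 0.11 65;0.0043 0.0342 0 0 0 0.11 65;0.0043 0.0342 0 0 0 0.11 65;0.0043 0.0342 0 0 0 0.11 65;0.0043 0.0342 0 0 0 0.11 65;0.0043 0.0342 0 0 0 0.11 65;0.0043 0.0342 0 0 0 0.11 65;0 0 0 0 0 0 65;0 0 0 0 0 0 65"

```text
time_s: 19.53
ee_pos: [0.5674, 0.2569, 0.1701]
eef_rot: [3.14, 0.002, -0.101]
force: [0.3, 0.5, -0.1]
grip_width: 0.0702
grip_force: 0.0
```

carry_out:
  motion: "0.0005 -0.0015 -0.02 0 0 0 65;0 0 -0.02 0 0 0 65;0 0 -0.018 0 0 0 65;0 0 -0.012 0 0 0 65;0 0 -0.005 0 0 0 65;0 0 0 0 0 0 65;0 0 0 0 0 0 255;0 0 0 0 0 0 255;0 0 0 0 0 0 255;0 0 0 0 0 0 255;0 0 0 0 0 0 255;0 0 0 0 0 0 255;0 0 0 0 0 0 255;0 0 0 0 0 0 255;0 0 0 0 0 0 255;0 0 0 0 0 0 255"

```text
time_s: 20.87
ee_pos: [0.5688, 0.2543, 0.0971]
eef_rot: [-3.141, -0.0, -0.104]
force: [-0.2, 1.3, 2.5]
grip_width: 0.0434
grip_force: 25.0
```

carry_out:
  motion: "0 0 0.008 0 0 0 255;0 0 0.012 0 0 0 255;0 0 0.016 0 0 0 255;0 0 0.018 0 0 0 255;0 0 0.018 0 0 0 255;0 0 0.016 0 0 0 255;0 0 0.012 0 0 0 255;0 0 0 0 0 0 255;-0.001 -0.008 0 0 0 0 255;-0.002 -0.016 0 0 0 0 255;-0.003 -0.024 0 0 0 0 255;-0.004 -0.032 0 0 0 0 255;-0.0045 -0.036 0 0 0 0 255;-0.0045 -0.036 0 0 0 0 255;-0.0045 -0.036 0 0 0 0 255;-0.0045 -0.036 0 0 0 0 255;-0.0045 -0.036 0 0 0 -0.5 255;-0.0045 -0.036 0 0 0 -0.5 255;-0.0045 -0.036 0 0 0 -0.5 255;-0.0045 -0.036 0 0 0 -0.5 255"

```text
time_s: 22.53
ee_pos: [0.5213, -0.1157, 0.1958]
eef_rot: [-3.141, 0.002, -0.139]
force: [0.2, 0.7, -2.5]
grip_width: 0.0436
grip_force: 25.0
```

carry_out:
  motion: "-0.004 -0.032 0 0 0 0 255;-0.004 -0.032 0 0 0 0 255;-0.004 -0.032 0 0 0 0 255;-0.003 -0.028 0 0 0 0 255;-0.003 -0.02 0 0 0 0 255;-0.001 -0.0125 0 0 0 0 255;0 0 0 0 0 0 255;0 0 -0.015 0 0 0 255;0 0 -0.025 0 0 0 255;0 0 -0.03 0 0 0 255;0 0 -0.03 0 0 0 255;0 0 -0.022 0 0 0 255;0 0 -0.014 0 0 0 255;0 0 -0.007 0 0 0 255;0 0 -0.003 0 0 0 255;0 0 0 0 0 0 255;0 0 -0.001 0 0 0 255;0 0 -0.001 0 0 0 255;0 0 0 0 0 0 255;0 0 0 0 0 0 255"

```text
time_s: 24.2
ee_pos: [0.5039, -0.2704, 0.0495]
eef_rot: [3.141, -0.001, -0.139]
force: [0.5, 0.1, -2.1]
grip_width: 0.0432
grip_force: 25.0
```

carry_out:
  motion: "0 0 -0.002 0 0 0 255;0 0 -0.0015 0 0 0 255;0 0 -0.001 0 0 0 255;0 0 -0.0007 0 0 0 255;0 0 0 0 0 0 255;0 0 0 0 0 0 255"

```text
time_s: 24.7
ee_pos: [0.5043, -0.2704, 0.0446]
eef_rot: [3.141, -0.001, -0.139]
force: [-0.3, 2.2, 6.1]
grip_width: 0.0435
grip_force: 25.0
```

carry_out:
  motion: "0 0 0 0 0 0 150;0 0 0 0 0 0 120;0 0 0 0 0 0 90;0 0 0 0 0 0 80;0 0 0 0 0 0 80;0 0 0 0 0 0 80;0 0 0.01 0 0 0 80;0 0 0.02 0 0 0 80;0 0 0.03 0 0 0 80;0 0 0.035 0 0 0 80;0 0 0.03 0 0 0 80;0 0 0 0 0 0 80;0 0 0 0 0 0 80"

```text
time_s: 25.78
ee_pos: [0.5043, -0.2706, 0.1709]
eef_rot: [3.14, -0.003, -0.139]
force: [0.2, -0.4, 0.1]
grip_width: 0.0647
grip_force: 0.0
```

Run:
```python
from m import *
o=ctrl.get_obs(); print(o['ee_pos'],o['force'],o['grip_width'])
w=cloud(cam('scene'))
print('a',circ(w,(.504,-.2705),(.09,.125),.04),'c',circ(w,(.491,-.36),(.085,.125),.04),'b',circ(w,(.578,.355),(.148,.175),.04))
print('tall',circ(w,(.687,-.014),(.061,.072),.05),'low',circ(w,(.578,.005),(.047,.058),.05))
```

```text
[ 0.50427674 -0.27063238  0.17086021] [ 0.15724    -0.36072874  0.14095847] 0.06465635089167393
a [ 5.041e-01 -2.690e-01  2.290e-02  1.055e-01  4.000e+02] c [ 4.914e-01 -3.577e-01  2.210e-02  9.530e-02  3.170e+02] b [5.795e-01 3.553e-01 2.320e-02 1.577e-01 3.740e+02]
tall [ 6.882e-01 -1.380e-02  3.120e-02  6.540e-02  8.320e+02] low [5.791e-01 6.300e-03 3.140e-02 5.130e-02 6.660e+02]
```

carry_out:
  motion: "0.0041 0.0347 0 0 0 0.11 65;0.0041 0.0347 0 0 0 0.11 65;0.0041 0.0347 0 0 0 0.11 65;0.0041 0.0347 0 0 0 0.11 65;0.0041 0.0347 0 0 0 0.11 65;0.0041 0.0347 0 0 0 0.11 65;0.0041 0.0347 0 0 0 0.11 65;0.0041 0.0347 0 0 0 0.11 65;0.0041 0.0347 0 0 0 0.11 65;0.0041 0.0347 0 0 0 0.11 65;0.0041 0.0347 0 0 0 0.11 65;0.0041 0.0347 0 0 0 0.11 65;0.0041 0.0347 0 0 0 0.11 65;0.0041 0.0347 0 0 0 0.11 65;0.0041 0.0347 0 0 0 0.11 65;0.0041 0.0347 0 0 0 0.11 65;0.0041 0.0347 0 0 0 0.11 65;0.0041 0.0347 0 0 0 0.11 65;0 0 0 0 0 0 65;0 0 0 0 0 0 65"

```text
time_s: 27.5
ee_pos: [0.5766, 0.3554, 0.1663]
eef_rot: [3.14, 0.003, -0.102]
force: [0.7, -0.6, -0.6]
grip_width: 0.0703
grip_force: 0.0
```

carry_out:
  motion: "0.001 -0.001 -0.02 0 0 0 65;0 0 -0.02 0 0 0 65;0 0 -0.018 0 0 0 65;0 0 -0.01 0 0 0 65;0 0 -0.005 0 0 0 65;0 0 0 0 0 0 65;0 0 0 0 0 0 255;0 0 0 0 0 0 255;0 0 0 0 0 0 255;0 0 0 0 0 0 255;0 0 0 0 0 0 255;0 0 0 0 0 0 255;0 0 0 0 0 0 255;0 0 0 0 0 0 255;0 0 0 0 0 0 255;0 0 0 0 0 0 255"

```text
time_s: 28.83
ee_pos: [0.5786, 0.3535, 0.0959]
eef_rot: [-3.141, -0.0, -0.104]
force: [-0.0, 1.9, 1.9]
grip_width: 0.0397
grip_force: 24.9
```

carry_out:
  motion: "0 0 0.008 0 0 0 255;0 0 0.012 0 0 0 255;0 0 0.016 0 0 0 255;0 0 0.018 0 0 0 255;0 0 0.018 0 0 0 255;0 0 0.016 0 0 0 255;0 0 0.012 0 0 0 255;0 0 0 0 0 0 255;-0.001 -0.008 0 0 0 0 255;-0.002 -0.016 0 0 0 0 255;-0.003 -0.024 0 0 0 0 255;-0.004 -0.032 0 0 0 0 255;-0.0045 -0.036 0 0 0 0 255;-0.0045 -0.036 0 0 0 0 255;-0.0045 -0.036 0 0 0 0 255;-0.0045 -0.036 0 0 0 0 255;-0.0045 -0.036 0 0 0 -0.5 255;-0.0045 -0.036 0 0 0 -0.5 255;-0.0045 -0.036 0 0 0 -0.5 255;-0.0045 -0.036 0 0 0 -0.5 255"

```text
time_s: 30.5
ee_pos: [0.5311, -0.0167, 0.1946]
eef_rot: [3.141, 0.002, -0.14]
force: [1.1, -0.1, -2.5]
grip_width: 0.0395
grip_force: 24.9
```

carry_out:
  motion: "-0.003 -0.034 0 0 0 0 255;-0.003 -0.034 0 0 0 0 255;-0.003 -0.034 0 0 0 0 255;-0.003 -0.031 0 0 0 0 255;-0.003 -0.022 0 0 0 0 255;-0.001 -0.012 0 0 0 0 255;0 0 0 0 0 0 255;0 0 -0.015 0 0 0 255;0 0 -0.025 0 0 0 255;0 0 -0.03 0 0 0 255;0 0 -0.03 0 0 0 255;0 0 -0.022 0 0 0 255;0 0 -0.014 0 0 0 255;0 0 -0.006 0 0 0 255;0 0 -0.003 0 0 0 255;0 0 0 0 0 0 255;0 0 -0.001 0 0 0 255;0 0 0 0 0 0 255;0 0 0 0 0 0 255"

```text
time_s: 32.08
ee_pos: [0.5169, -0.1818, 0.0505]
eef_rot: [3.141, -0.001, -0.139]
force: [0.8, -0.2, -1.9]
grip_width: 0.0397
grip_force: 24.9
```

carry_out:
  motion: "0 0 -0.002 0 0 0 255;0 0 -0.002 0 0 0 255;0 0 -0.0015 0 0 0 255;0 0 -0.001 0 0 0 255;0 0 -0.0007 0 0 0 255;0 0 0 0 0 0 255;0 0 0 0 0 0 255"

```text
time_s: 32.67
ee_pos: [0.5169, -0.1817, 0.0432]
eef_rot: [3.141, -0.001, -0.139]
force: [-1.4, 2.2, 4.7]
grip_width: 0.0395
grip_force: 24.9
```

carry_out:
  motion: "0 0 0 0 0 0 150;0 0 0 0 0 0 120;0 0 0 0 0 0 90;0 0 0 0 0 0 80;0 0 0 0 0 0 80;0 0 0 0 0 0 80;0 0 0.01 0 0 0 80;0 0 0.02 0 0 0 80;0 0 0.03 0 0 0 80;0 0 0.035 0 0 0 80;0 0 0.03 0 0 0 40;0 0 0 0 0 0 0;0 0 0 0 0 0 0"

```text
time_s: 33.75
ee_pos: [0.5171, -0.1819, 0.1696]
eef_rot: [3.141, -0.003, -0.139]
force: [0.8, -0.0, -0.8]
grip_width: 0.0811
grip_force: 0.0
```

```bash
cat > ck.py <<'E'
from m import *
o=ctrl.get_obs(); print(o['time_s'],o['ee_pos'],o['force'],o['grip_width'])
for n in('scene','top'):
    c=cam(n);w=cloud(c); cv2.imwrite(f'pics/ck_{n}.png',c['pixels'][:,:,::-1])
    print(n,'b',circ(w,(.517,-.18),(.09,.125),.04),'a',circ(w,(.504,-.2705),(.09,.125),.04),'c',circ(w,(.491,-.36),(.085,.125),.04))
    print('tall',circ(w,(.687,-.014),(.061,.072),.06),'low',circ(w,(.578,.005),(.047,.058),.06))
    g=c['pixels'].astype(int)
E
python3 ck.py
```

```text
33.75 [ 0.51711902 -0.18194681  0.16959371] [ 0.83271916 -0.02293101 -0.79018558] 0.08111552704928837
scene b [ 5.173e-01 -1.795e-01  2.260e-02  1.049e-01  3.450e+02] a [ 5.043e-01 -2.682e-01  2.280e-02  1.056e-01  3.990e+02] c [ 4.918e-01 -3.595e-01  2.160e-02  9.510e-02  3.140e+02]
tall [ 6.88e-01 -1.34e-02  3.14e-02  6.53e-02  8.30e+02] low [5.791e-01 6.700e-03 3.150e-02 5.130e-02 6.690e+02]
top b None a [ 4.915e-01 -2.656e-01  1.820e-02  1.069e-01  1.010e+02] c None
tall [ 6.86e-01 -1.41e-02  3.15e-02  6.64e-02  6.14e+02] low [5.766e-01 5.800e-03 3.090e-02 5.260e-02 6.250e+02]
```

All three modules are standing. Next, jar_low at about (.578,.006).

carry_out:
  motion: "0.0101 0.0313 0 0 0 0 0;0.0101 0.0313 0 0 0 0 0;0.0101 0.0313 0 0 0 0 0;0.0101 0.0313 0 0 0 0 0;0.0101 0.0313 0 0 0 0 0;0.0101 0.0313 0 0 0 0 0;0 0 0 0 0 0 0;0 0 -0.025 0 0 0 0;0 0 -0.035 0 0 0 0;0 0 -0.035 0 0 0 0;0 0 -0.025 0 0 0 0;0 0 -0.015 0 0 0 0;0 0 0 0 0 0 0;0 0 0 0 0 0 0"

```text
time_s: 35.02
ee_pos: [0.5764, 0.0059, 0.0316]
eef_rot: [3.141, 0.003, -0.139]
force: [0.4, -0.8, 1.1]
grip_width: 0.0937
grip_force: 0.0
```

carry_out:
  motion: "0.001 0 -0.01 0 0 0 0;0 0 -0.01 0 0 0 0;0 0 -0.008 0 0 0 0;0 0 -0.006 0 0 0 0;0 0 0 0 0 0 0;0 0 0 0 0 0 255;0 0 0 0 0 0 255;0 0 0 0 0 0 255;0 0 0 0 0 0 255;0 0 0 0 0 0 255;0 0 0 0 0 0 255;0 0 0 0 0 0 255;0 0 0 0 0 0 255;0 0 0 0 0 0 255"

```text
time_s: 36.18
ee_pos: [0.5783, 0.0061, -0.0012]
eef_rot: [-3.142, -0.0, -0.139]
force: [-0.7, -0.1, 5.3]
grip_width: 0.0631
grip_force: 25.0
```

carry_out:
  motion: "0 0 0.01 0 0 0 255;0 0 0.02 0 0 0 255;0 0 0.03 0 0 0 255;0 0 0.03 0 0 0 255;0 0 0.025 0 0 0 255;0 0 0.015 0 0 0 255;0.001 -0.01 0 0 0 0 255;0.002 -0.02 0 0 0 0 255;0.003 -0.033 0 0 0 0 255;0.003 -0.035 0 0 0 0 255;0.003 -0.035 0 0 0 0 255;0.003 -0.035 0 0 0 0 255;0.003 -0.035 0 0 0 0 255;0.003 -0.035 0 0 0 0 255;0.003 -0.035 0 0 0 0 255;0.003 -0.035 0 0 0 0 255;0.003 -0.03 0 0 0 0 255;0.002 -0.017 0 0 0 0 255;0.002 -0.008 0 0 0 0 255;0 0 0 0 0 0 255"

```text
time_s: 37.85
ee_pos: [0.6113, -0.3584, 0.1266]
eef_rot: [-3.141, 0.002, -0.141]
force: [-0.3, 0.1, -3.2]
grip_width: 0.0634
grip_force: 25.0
```

carry_out:
  motion: "0 0 -0.015 0 0 0 255;0 0 -0.025 0 0 0 255;0 0 -0.025 0 0 0 255;0 0 -0.022 0 0 0 255;0 0 -0.014 0 0 0 255;0 0 -0.008 0 0 0 255;0 0 -0.005 0 0 0 255;0 0 -0.003 0 0 0 255;0 0 0 0 0 0 255;0 0 -0.001 0 0 0 255;0 0 -0.0015 0 0 0 255;0 0 -0.0015 0 0 0 255;0 0 0 0 0 0 255;0 0 0 0 0 0 255"

```text
time_s: 39.02
ee_pos: [0.6121, -0.3569, 0.0076]
eef_rot: [3.142, -0.0, -0.139]
force: [-0.3, -0.9, -3.5]
grip_width: 0.0635
grip_force: 25.0
```

carry_out:
  motion: "0 0 -0.0015 0 0 0 255;0 0 -0.001 0 0 0 255;0 0 -0.001 0 0 0 255;0 0 0 0 0 0 255;0 0 0 0 0 0 255"

```text
time_s: 39.43
ee_pos: [0.6122, -0.3569, 0.0049]
eef_rot: [3.141, -0.0, -0.139]
force: [-4.2, 3.0, 6.3]
grip_width: 0.0636
grip_force: 25.0
```

Contact. Release, rise and check again.

carry_out:
  motion: "0 0 0 0 0 0 60;0 0 0 0 0 0 40;0 0 0 0 0 0 25;0 0 0 0 0 0 20;0 0 0 0 0 0 20;0 0 0 0 0 0 20;0 0 0.015 0 0 0 20;0 0 0.025 0 0 0 20;0 0 0.035 0 0 0 20;0 0 0.035 0 0 0 20;0 0 0.035 0 0 0 0;0 0.02 0 0 0 0 0;0 0.03 0 0 0 0 0;0 0.03 0 0 0 0 0;0 0 0 0 0 0 0;0 0 0 0 0 0 0"

```text
time_s: 40.77
ee_pos: [0.6125, -0.2758, 0.1507]
eef_rot: [3.141, -0.001, -0.137]
force: [-0.7, -0.0, -0.2]
grip_width: 0.094
grip_force: 0.0
```

```bash
sed -i "s/    g=.*/    print('lowT',circ(w,(.612,-.357),(.05,.065),.05))/" ck.py; python3 ck.py
```

```text
40.7667 [ 0.61252944 -0.27581953  0.15071244] [-0.67174758 -0.03485474 -0.15566317] 0.09403251517168652
scene b [ 5.179e-01 -1.801e-01  2.260e-02  1.051e-01  3.420e+02] a None c [ 4.921e-01 -3.591e-01  2.160e-02  9.540e-02  2.060e+02]
tall [ 6.887e-01 -1.370e-02  3.150e-02  6.530e-02  8.350e+02] low None
lowT [ 6.134e-01 -3.562e-01  3.210e-02  5.760e-02  7.840e+02]
top b [ 5.152e-01 -1.811e-01  2.280e-02  1.067e-01  3.270e+02] a None c None
tall [ 6.863e-01 -1.420e-02  3.110e-02  6.660e-02  6.090e+02] low None
lowT None
```

carry_out:
  motion: "0.0093 0.0329 0 0 0 0 0;0.0093 0.0329 0 0 0 0 0;0.0093 0.0329 0 0 0 0 0;0.0093 0.0329 0 0 0 0 0;0.0093 0.0329 0 0 0 0 0;0.0093 0.0329 0 0 0 0 0;0.0093 0.0329 0 0 0 0 0;0.0093 0.0329 0 0 0 0 0;0 0 0 0 0 0 0;0 0 -0.025 0 0 0 0;0 0 -0.035 0 0 0 0;0 0 -0.025 0 0 0 0;0 0 -0.015 0 0 0 0;0 0 0 0 0 0 0;0 0 0 0 0 0 0"

```text
time_s: 42.12
ee_pos: [0.6866, -0.0149, 0.049]
eef_rot: [3.141, 0.001, -0.14]
force: [-0.2, 0.3, 0.7]
grip_width: 0.0941
grip_force: 0.0
```

carry_out:
  motion: "0.0005 0.001 -0.012 0 0 0 0;0 0 -0.014 0 0 0 0;0 0 -0.012 0 0 0 0;0 0 -0.006 0 0 0 0;0 0 0 0 0 0 0;0 0 0 0 0 0 255;0 0 0 0 0 0 255;0 0 0 0 0 0 255;0 0 0 0 0 0 255;0 0 0 0 0 0 255;0 0 0 0 0 0 255;0 0 0 0 0 0 255;0 0 0 0 0 0 255;0 0 0 0 0 0 255"

```text
time_s: 43.28
ee_pos: [0.6872, -0.0128, 0.0055]
eef_rot: [3.142, -0.001, -0.139]
force: [-0.7, -0.3, 4.5]
grip_width: 0.0635
grip_force: 25.0
```

carry_out:
  motion: "0 0 0.01 0 0 0 255;0 0 0.02 0 0 0 255;0 0 0.03 0 0 0 255;0 0 0.03 0 0 0 255;0 0 0.025 0 0 0 255;0 0 0.015 0 0 0 255;-0.003 -0.01 0 0 0 0 255;-0.006 -0.02 0 0 0 0 255;-0.008 -0.033 0 0 0 0 255;-0.008 -0.033 0 0 0 0 255;-0.008 -0.033 0 0 0 0 255;-0.008 -0.033 0 0 0 0 255;-0.006 -0.02 0 0 0 0 255;-0.005 -0.015 0 0 0 0 255;-0.003 -0.008 0 0 0 0 255;0 0 0 0 0 0 255;0 0 0 0 0 0 255"

```text
time_s: 44.7
ee_pos: [0.632, -0.217, 0.1346]
eef_rot: [-3.141, 0.001, -0.139]
force: [0.1, -0.4, -2.2]
grip_width: 0.0635
grip_force: 25.0
```

carry_out:
  motion: "0 0 -0.015 0 0 0 255;0 0 -0.025 0 0 0 255;0 0 -0.025 0 0 0 255;0 0 -0.022 0 0 0 255;0 0 -0.014 0 0 0 255;0 0 -0.008 0 0 0 255;0 0 -0.005 0 0 0 255;0 0 -0.003 0 0 0 255;0 0 0 0 0 0 255;0 0 -0.002 0 0 0 255;0 0 -0.0015 0 0 0 255;0 0 -0.001 0 0 0 255;0 0 -0.001 0 0 0 255;0 0 0 0 0 0 255;0 0 0 0 0 0 255"

```text
time_s: 45.95
ee_pos: [0.6321, -0.2177, 0.0126]
eef_rot: [3.142, -0.0, -0.139]
force: [0.3, 0.6, -2.3]
grip_width: 0.0639
grip_force: 25.0
```

carry_out:
  motion: "0 0 -0.001 0 0 0 255;0 0 -0.001 0 0 0 255;0 0 0 0 0 0 255;0 0 0 0 0 0 255"

```text
time_s: 46.28
ee_pos: [0.6322, -0.2178, 0.0115]
eef_rot: [3.141, -0.001, -0.139]
force: [-3.8, 2.3, 5.6]
grip_width: 0.0636
grip_force: 25.0
```

carry_out:
  motion: "0 0 0 0 0 0 60;0 0 0 0 0 0 40;0 0 0 0 0 0 25;0 0 0 0 0 0 20;0 0 0 0 0 0 20;0 0 0 0 0 0 20;0 0 0.015 0 0 0 20;0 0 0.025 0 0 0 20;0 0 0.035 0 0 0 20;0 0 0.04 0 0 0 20;0 0 0.04 0 0 0 0;-0.01 0.04 0.02 0 0 0 0;-0.01 0.04 0 0 0 0 0;-0.01 0.04 0 0 0 0 0;-0.01 0.04 0 0 0 0 0;-0.01 0.04 0 0 0 0 0;0 0.04 0 0 0 0 0;0 0.04 0 0 0 0 0;0 0 0 0 0 0 0;0 0 0 0 0 0 0"

```text
time_s: 47.95
ee_pos: [0.5828, 0.0604, 0.1838]
eef_rot: [3.142, -0.0, -0.136]
force: [0.1, -0.0, 0.2]
grip_width: 0.0941
grip_force: 0.0
```

```bash
sed -i "\$a\    print('tallT',circ(w,(.632,-.218),(.064,.08),.05),'box',circ(w,(.4285,.012),(.095,.14),.08))" ck.py; python3 ck.py
```

```text
47.95 [0.58278301 0.06041626 0.1838116 ] [ 0.05704238 -0.02757307  0.23790341] 0.0941431501910834
scene b [ 5.173e-01 -1.801e-01  2.300e-02  1.049e-01  3.450e+02] a [ 5.040e-01 -2.678e-01  2.300e-02  1.054e-01  3.970e+02] c [ 4.929e-01 -3.590e-01  2.110e-02  9.490e-02  3.140e+02]
tall None low None
lowT [ 6.123e-01 -3.560e-01  3.170e-02  5.750e-02  7.820e+02]
tallT [ 6.334e-01 -2.169e-01  3.140e-02  7.140e-02  8.120e+02] box [4.599e-01 1.160e-02 9.800e-03 1.110e-01 5.600e+01]
top b [ 5.150e-01 -1.807e-01  2.270e-02  1.066e-01  3.290e+02] a [ 5.018e-01 -2.691e-01  2.190e-02  1.070e-01  3.860e+02] c [ 4.904e-01 -3.599e-01  2.030e-02  9.690e-02  3.320e+02]
tall None low None
lowT [ 6.117e-01 -3.558e-01  3.220e-02  5.880e-02  6.620e+02]
tallT [ 6.315e-01 -2.176e-01  3.120e-02  7.260e-02  6.570e+02] box None
```

View pics/ck_scene.png

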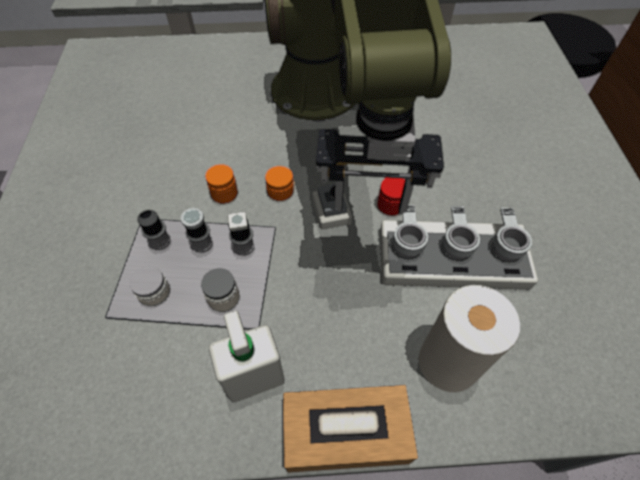

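All five items stand on the tray: modules at (152,225), (196,228) and (239,231), jars at (149,285) and (220,288). The lever leans to the off side (knob x = 0.46), and the gripper touches nothing.

```bash
python3 -c "
from station import ctrl; print(ctrl.hand_in())"
```

```text
the job is handed in; nothing more can be done
None
```

The job is handed in: the toggle was switched off first, all three modules and both jars stand upright on the tray, and the paper roll and spray bottle were left alone; no verdict came back.

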